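Lean the cleaned brass clock plate on the drying rack

ROBOT

A 7-joint arm with a two-finger parallel gripper is mounted at the origin on the work surface. World frame = base frame: x ahead of the robot, y to its left, z up, the work surface at z = 0. Lengths are in m, angles in rad, forces in N, time in s.
With the tool pointing down it reaches from about 0.425 to 0.875 m from the base axis. Payload 4.7 kg.
Tool frame: the origin (TCP) lies at the very end of the fingers, on their centre line; the grasp point (between the pads) lies 19 mm behind it; z points along the fingers, y is the direction in which the jaws open and shut (so a half turn about z gives the same grasp; the last joint's range is limited). The gripper opens to 87 mm and grips with 3 to 60 N. Pads are 19 mm wide; open, the fingers measure 117 mm over their backs; the gripper's body (75 mm by 190 mm) begins 51 mm behind the grasp point.
Start: joints at [1.339, 0.321, -0.07, 1.45, 0.023, 1.371, -0.057], TCP at [0.158, -0.63, 0.223] pointing down, gripper open.
Joint ranges: [-2.86, 2.86], [-0.3, 2.09], [-1.38, 1.24], [0.06, 2.45], [-1.56, 4.7], [0.09, 2.05], [-2.69, 2.69]. Speed limits (rad/s): [2.57, 2.57, 3.14, 3.14, 3.14, 3.14, 3.14].

INTERFACE

Orientations are given as a rotation vector (axis times angle).
In Python, from bench import * gives the robot as it stands.
- The arm moves only by the shell command python3 -m jog 'ROWS' [OPENING] [FORCE]. ROWS is JSON, a list of rows, each a list of 4 numbers: the shift along the world's x, y, z in mm, then the turn about the world's z in rad. In form: [[x, y, z, twist], ...]. A call has exactly 8 rows; each row is the pose to reach, as a shift and turn from the pose commanded when the call began; what a row does not reach only later rows make up. A row lasts 1/8 s, in which the tool goes at most 62.5 mm and 10.7 degrees, less where a joint would pass 70% of its speed; a pose out of reach is approached as far as the arm can. A call with a gripper value outside its range is refused whole. OPENING is the opening, from -1 (shut) to 1 (fully open), set as the call begins (- or left out, the last holds). The fingers move at their own pace and stop on an object; FORCE is the grip in N (left out, the last holds). Time passes only in rows, so rows that repeat a pose let the fingers close, or fill a call up. It gives the time, the measured TCP pose, the force and the opening at its end, in the units of the state.
- get_state(): the state, without advancing time (a new reading comes with each control period).
- get_image(name): name is "side" or "top" or "wrist"; returns a dict with "image" (480x640x3 uint8, red, green, blue), "fx", "fy", "cx", "cy" (pixels), "position" and "rotation" of the camera in the world; the wrist camera has in their place "tool_from_camera" (4x4, takes a point from camera to tool coordinates, whose origin is the TCP and whose axes are the flange's). Camera axes: x right, y down, z forward; pixel columns grow to the right and rows downward; lengths in m; the calibration is good to about 2 mm. A picture is of the moment at which its call begins: read the wrist's pose just before it. There is no depth.
- close_job(): hands the job in, once; it reports no verdict.
The state is a dict: "time": time; "joint_positions": joint angles; "qd": joint speeds; "joint_torque": joint torques, N m; "position": TCP position; "tool_rot": TCP orientation; "ft_force": force on the tool from outside, world axes, zero at the start; "torque": the same for the moment, N m; "grip_width": opening from 0.0 (shut) to 1.0 (fully open).
Only numpy, scipy, OpenCV 4.12 (cv2) and the standard library are available. Lean on these libraries where they do the work, as an engineer would, in place of code of your own. Each camera call takes 0.05 s, during which the arm holds its last target. There are 200 camera calls.

TASK

Take the openwork brass clock plate out of its wooden holder and lean it on the drying rack to dry: its lower edge standing on the red line across the cork, square to the rack and midway along it, its upper part resting back against the brass bar, so that it stays there by itself. Leave the steel plate and the dark wooden board standing in their holders.

Things in the scene. Friction and masses are not known exactly. Their poses are not given: they have to be found in the camera images.
- brass_plate: Openwork brass clock plate, 90 mm wide (y), 130 tall (z), 8 thick (x), 0.55 kg; faces alike, either may be the front. Origin: middle of its lower edge; z to its upper edge. The top 35 mm is solid. It stands upright, lower edge 15 mm above the bench, in the slot (12 wide, 18 deep, along y) of a fixed light-wood block 64 x 116 mm, 33 tall.
- rack: Fixed rack. Origin: underside centre of base (130 x, 170 y). Cork top at z 15 mm, no lip, not slippery. Red line along y at x=+20. Brass bar, diameter 10, along y: axis x=-15.5, z 80, two posts behind. +x is the open front, away from the robot. Plate with foot on line and face on bar leans 22 deg back (top to -x), touches the bar 72 mm up its face; its lower-edge middle is then at z 16.5.
- steel_plate: Bystander: grey steel plate, same openwork shape (90 x 130 x 8 mm), standing upright in a like fixed holder, upper edge 145 mm above the bench. Origin: middle of its lower edge; z up, x square to its faces. Leave it.
- back_board: Bystander: solid dark wooden board, same outline (90 x 130 x 8 mm), standing upright in a like fixed holder, upper edge 145 mm above the bench. Origin: middle of its lower edge; z up, x square to its faces. Leave it.
Mind the look-alikes: they are no part of the job. Several things have the shape of the brass_plate; the one meant has the colours described above. Of the things that look like the rack, take the one that is nearest to the robot's base at the start.

How it is judged:
By the outcome, as a careful person would: the job done as asked, in the order asked, and still so for the second after the job is handed in, with the robot touching nothing.
It also fails if it takes over 43 s, if anything falls off the work surface, if the arm or the gripper's body presses on something with over 40 N, if the wrist force passes 120 N, or if a joint passes its speed limit or range.

## Working session

There is one attempt and no reset: what is moved stays moved. The work goes in short steps, Python scripts to look and compute and a shell command to move; the robot and the scene stay as the last step left them, time stands still between calls to the robot, and variables do not carry over. Pictures are saved under pics/ and viewed, about 8 in all and at most 12, crops included, and the job is handed in when it is done.

```bash
mkdir -p pics; ls; python3 - <<'E'
from bench import *
import cv2,numpy as np
print(get_state())
for n in ("top","side"):
    d=get_image(n); cv2.imwrite(f"pics/{n}0.png",d["image"][:,:,::-1])
    print(n,{k:v for k,v in d.items() if k!="image"})
E
```

```text
pics
{'time': 0.0, 'joint_positions': array([ 1.33910645,  0.32180197, -0.07010729,  1.45163439,  0.02258379,
        1.3708058 , -0.05689477]), 'qd': array([-0.00031074, -0.00142814,  0.00043411, -0.00012419, -0.00069842,
       -0.00011806, -0.00063706]), 'joint_torque': array([ 7.38175856e-06, -4.91300368e+01, -4.04548701e-01, -3.12524021e+01,
       -6.41582161e-02,  4.39174077e-02,  1.63275818e-04]), 'position': array([ 0.15799955, -0.62994896,  0.22149573]), 'tool_rot': array([-3.11606443e+00, -3.84972120e-01,  4.73759378e-04]), 'ft_force': array([ 0.39692043, -0.22981993, -0.06395289]), 'torque': array([ 0.00356951, -0.01970644,  0.02158374]), 'grip_width': 1.0012590820856353}
top {'fx': 586.0414024395153, 'fy': 586.0414024395153, 'cx': 319.74575388392344, 'cy': 237.46122761582885, 'position': array([ 0.43004072, -0.13124509,  1.5759901 ]), 'rotation': array([-2.14747672,  2.17869838, -0.10961699])}
side {'fx': 434.1573694302398, 'fy': 434.1573694302398, 'cx': 314.3198422785343, 'cy': 244.88748077446633, 'position': array([ 0.42365339, -0.90285592,  0.54741188]), 'rotation': array([-2.09979948,  0.2361309 , -0.12407955])}
```

View pics/top0.png

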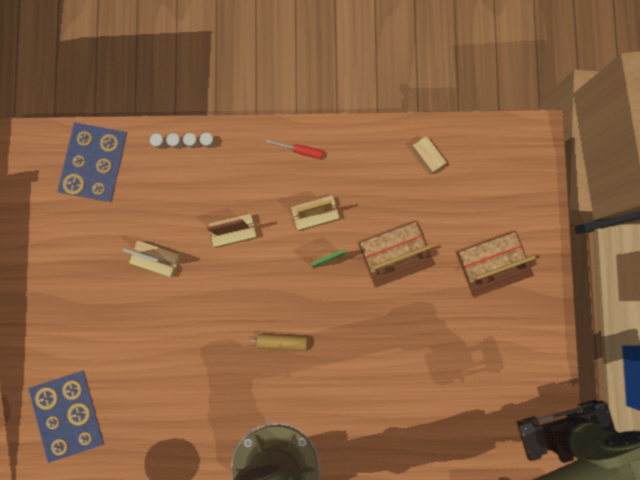

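View pics/side0.png

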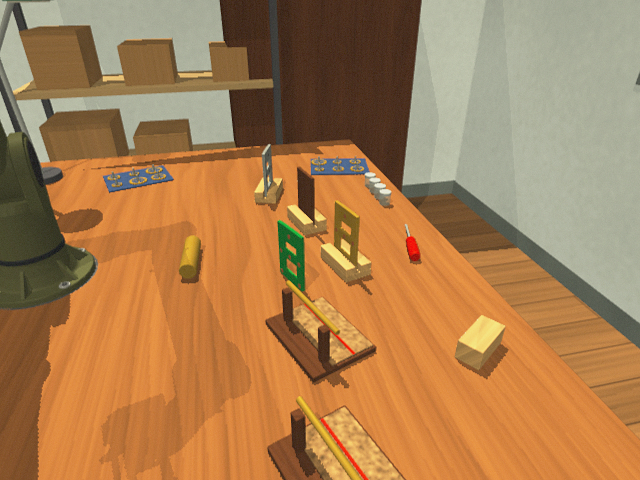

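The top view is oriented with +x up and +y to the left. There are five candidates for the plate in the top view:
- **Yellow openwork plate** in a block at (318,208), side (346,232)
- **Green plate** at (328,258)
- **Dark board** at (233,230)
- **Grey steel plate** at (150,256)
- **Brass-coloured cylinder** at (282,342), not a plate

The yellow one fits. The racks are at (395,250) and (493,262). The left one is nearer the base, which is at about (275,465). I'll confirm both in a crop.

```bash
cat > h.py <<'E'
import cv2,numpy as np
from scipy.spatial.transform import Rotation as R
def ray(d,px):
    v=np.array([(px[0]-d["cx"])/d["fx"],(px[1]-d["cy"])/d["fy"],1.0])
    return d["position"],R.from_rotvec(d["rotation"]).apply(v)
def onz(d,px,z):
    p,v=ray(d,px); return p+v*(z-p[2])/v[2]
def proj(d,P):
    c=R.from_rotvec(d["rotation"]).inv().apply(np.array(P)-d["position"])
    return np.array([c[...,0]/c[...,2]*d["fx"]+d["cx"],c[...,1]/c[...,2]*d["fy"]+d["cy"]]).T
E
python3 - <<'E'
from bench import *
from h import *
t=get_image("top");s=get_image("side")
a=cv2.resize(t["image"][180:290,280:450],None,fx=4.5,fy=4.5,interpolation=cv2.INTER_CUBIC)[:, :765]
cv2.imwrite("pics/c1.png",a[:,:,::-1])
b=cv2.resize(s["image"][190:390,250:400],None,fx=3,fy=3,interpolation=cv2.INTER_CUBIC)
cv2.imwrite("pics/c2.png",b[:,:,::-1])
# red line
hsv=cv2.cvtColor(t["image"],cv2.COLOR_RGB2HSV)
m=cv2.inRange(hsv,(0,170,120),(6,255,255))|cv2.inRange(hsv,(174,170,120),(180,255,255))
n,l,st,ce=cv2.connectedComponentsWithStats(m)
for i in range(1,n):
    if st[i,4]>15: print("red",st[i],ce[i])
for px in [(395,250),(493,262)]: 
    p=onz(t,px,.03);print(p,np.hypot(*p[:2]))
E
```

```text
red [294 144  29  15 241] [308.39004149 151.09958506]
red [495 249  18   7  19] [503.73684211 252.        ]
[ 0.56071849 -0.32123242  0.03      ] 0.6462162896320898
[ 0.52520177 -0.57841767  0.03      ] 0.7812834963189483
```

View pics/c1.png

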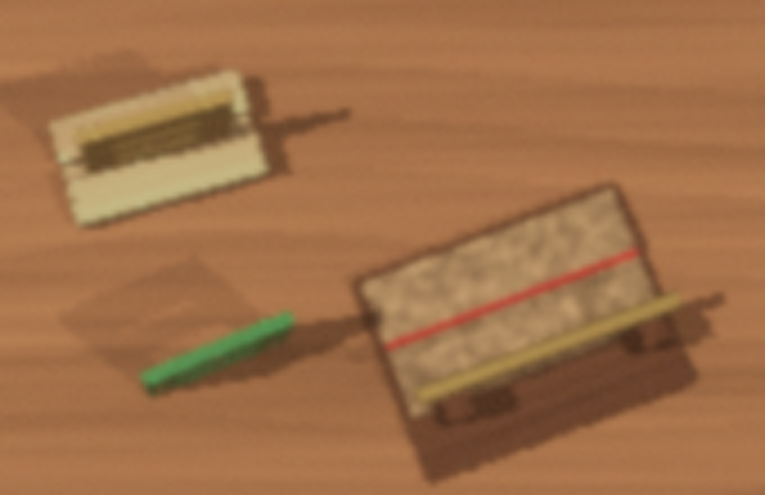

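View pics/c2.png

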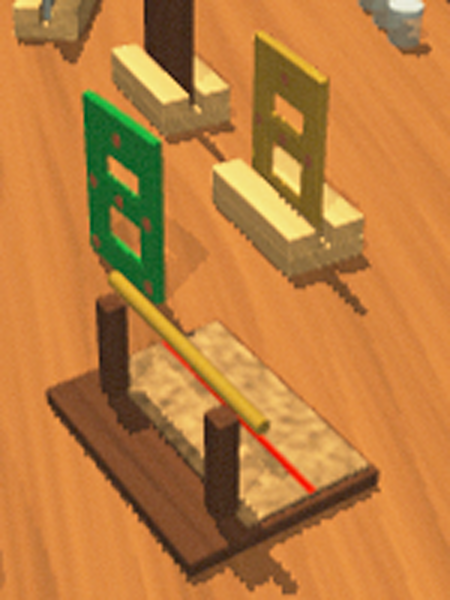

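The crops confirm it: the yellow openwork plate with brass windows stands in the light-wood block, and the nearer rack has a red line on cork, with the bar towards the robot. A green plate stands, or hangs, between them. Next I'll turn pixels into positions, including the green plate's height.

```bash
python3 - <<'E'
from bench import *
from h import *
t=get_image("top");s=get_image("side")
T=lambda x,y:(x/4.5+280-.4,y/4.5+180-.4); S=lambda x,y:(x/3+250-.3,y/3+190-.3)
def tri(a,b):
    p,u=ray(t,a);q,v=ray(s,b);u=u/np.linalg.norm(u);v=v/np.linalg.norm(v)
    k=np.linalg.lstsq(np.c_[u,-v],q-p,rcond=None)[0]
    A=p+u*k[0];B=q+v*k[1];return ((A+B)/2).round(4),np.linalg.norm(A-B).round(4)
print("green top L,R",tri(T(147,382),S(85,95)),tri(T(293,320),S(162,133)))
print("brass top L,R",tri(T(76,131),S(256,35)),tri(T(233,96),S(327,74)))
L,Rr=onz(t,T(76,131),.145),onz(t,T(233,97),.145);print("brass onz",L,Rr,np.linalg.norm(L-Rr),np.degrees(np.arctan2(*(L-Rr)[:2])))
a,b=onz(t,T(387,347),.015),onz(t,T(638,253),.015);print("line",a,b,(a+b)/2,np.linalg.norm(a-b),np.degrees(np.arctan2(*(a-b)[:2])))
a,b=onz(t,T(420,396),.085),onz(t,T(680,299),.085);print("bar",a,b,(a+b)/2,np.linalg.norm(a-b),np.degrees(np.arctan2(*(a-b)[:2])))
print("green bottom side on top",tri(T(150,378),S(98,247)))
s0=get_state();print(R.from_rotvec(s0["tool_rot"]).as_matrix().round(3));w=get_image("wrist");print(w["tool_from_camera"].round(3))
E
```

```text
green top L,R (array([ 0.5207, -0.1038,  0.125 ]), np.float64(0.0022)) (array([ 0.556 , -0.185 ,  0.1344]), np.float64(0.0082))
brass top L,R (array([ 0.6561, -0.0663,  0.1393]), np.float64(0.0034)) (array([ 0.6774, -0.154 ,  0.1474]), np.float64(0.0058))
brass onz [ 0.65686254 -0.06688498  0.145     ] [ 0.67444064 -0.15333929  0.145     ] 0.08822322831534055 -11.49285674192928
line [ 0.54517186 -0.24420831  0.015     ] [ 0.59902215 -0.39466954  0.015     ] [ 0.572097   -0.31943893  0.015     ] 0.15980749268133798 -19.692360840769435
bar [ 0.51198771 -0.25715844  0.085     ] [ 0.5648596  -0.40578339  0.085     ] [ 0.53842366 -0.33147092  0.085     ] 0.1577492124459358 -19.58252482970831
green bottom side on top (array([ 0.5276, -0.1029, -0.004 ]), np.float64(0.0048))
[[ 0.97   0.243 -0.   ]
 [ 0.243 -0.97   0.001]
 [-0.    -0.001 -1.   ]]
[[ 0.001 -0.968 -0.251  0.068]
 [ 1.     0.001 -0.     0.   ]
 [ 0.    -0.251  0.968 -0.161]
 [ 0.     0.     0.     1.   ]]
```

The plate's yaw is 11.5° at (0.665,-0.110), and the nearest rack's yaw is 19.65°. The green plate stands free on the bench with its top at 0.13, so I'll travel above it. Going over the brass plate now, high up.

```bash
python3 -m jog '[[40,40,10,0.18],[80,80,20,0.36],[120,120,30,0.54],[160,160,40,0.72],[200,200,50,0.9],[240,240,60,1.08],[280,280,70,1.26],[320,320,78,1.44]]' 1 && python3 -m jog '[[40,40,0,0.085],[80,80,0,0.085],[120,120,0,0.085],[160,160,0,0.085],[187,200,0,0.085],[187,200,0,0.085],[187,200,0,0.085],[187,200,0,0.085]]'
python3 - <<'E'
from bench import *
from h import *
s=get_state();w=get_image("wrist");cv2.imwrite("pics/w1.png",w["image"][:,:,::-1]);np.savez("w1.npz",pos=s["position"],rot=s["tool_rot"],**{k:w[k] for k in w})
E
```

```text
time: 1.35
position: [0.4793, -0.3092, 0.3013]
tool_rot: [2.083, 2.35, -0.0]
ft_force: [1.3, -0.4, 0.7]
grip_width: 0.998
time: 2.35
position: [0.6646, -0.1127, 0.3007]
tool_rot: [1.992, 2.429, -0.002]
ft_force: [0.9, -0.1, -0.1]
grip_width: 1.003
```

View pics/w1.png

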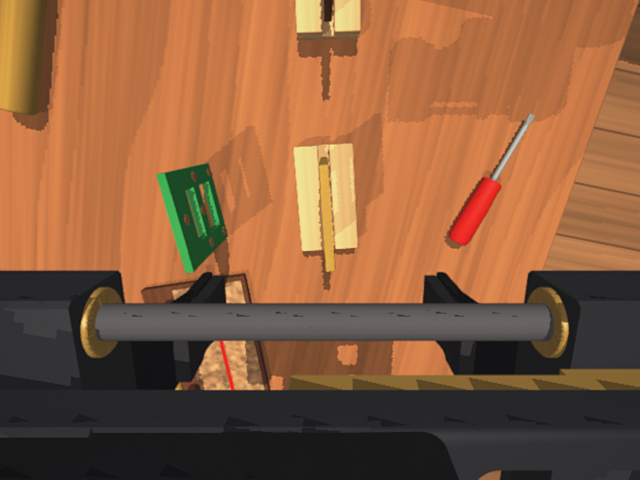

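The wrist view shows the brass plate's top edge running from (324,158) to (331,272), with the fingers on either side (205 and 440) and the green plate well to the left at (195,215).

```bash
cat >> h.py <<'E'
def wcam(pos,rot,w):
    M=w["tool_from_camera"];Rt=R.from_rotvec(rot)
    return dict(fx=float(w["fx"]),fy=float(w["fy"]),cx=float(w["cx"]),cy=float(w["cy"]),
      position=np.array(pos)+Rt.apply(M[:3,3]),rotation=(Rt*R.from_matrix(M[:3,:3])).as_rotvec())
E
python3 - <<'E'
from h import *
w=np.load("w1.npz");d=wcam(w["pos"],w["rot"],w)
hsv=cv2.cvtColor(w["image"],cv2.COLOR_RGB2HSV)
m=cv2.inRange(hsv,(17,130,90),(28,255,255));m[:140]=0;m[276:]=0;m[:,:290]=0;m[:,365:]=0
n,l,st,ce=cv2.connectedComponentsWithStats(m);i=1+st[1:,4].argmax();print(st[i],ce[i])
for r in (160,170,190,210,230,250,268): c=np.where(l[r]==i)[0];print(r,c.min(),c.max(),w["image"][r,c].mean(0).round())
ys,xs=np.where(l==i)
a,b=onz(d,(324.0,157),.145),onz(d,(331,272),.145)
print(a,b,(a+b)/2,np.linalg.norm(a-b),np.degrees(np.arctan2(*(a-b)[:2])))
print("tool y ang",np.degrees(np.arctan2(*R.from_rotvec(w["rot"]).as_matrix()[[1,0],1])))
E
```

```text
[ 318  156   17  116 1141] [326.25328659 214.03155127]
160 320 327 [141. 106.  52.]
170 319 328 [222. 169.  74.]
190 320 330 [221. 170.  76.]
210 321 330 [222. 168.  75.]
230 323 332 [222. 167.  76.]
250 324 333 [216. 164.  72.]
268 325 334 [216. 162.  71.]
[ 0.65364117 -0.06212915  0.145     ] [ 0.67828385 -0.15483806  0.145     ] [ 0.66596251 -0.10848361  0.145     ] 0.09592810832677473 -14.885419383011927
tool y ang 11.287745397830601
```

Wrist fit: middle (0.667,-0.112), yaw 14.9° (dark rows at the far end are the plate's end face). That disagrees with the rough top-crop reading of 11.5°, and the block's edges support 14.9°. I'll correct the pose, descend and grip, then refine the rack from the top view.

```bash
python3 -m jog '[[2,1,-40,0.063],[2,1,-80,0.063],[2,1,-120,0.063],[2,1,-150,0.063],[2,1,-170,0.063],[2,1,-183,0.063],[2,1,-183,0.063],[2,1,-183,0.063]]' && python3 -m jog '[[0,0,0,0],[0,0,0,0],[0,0,0,0],[0,0,0,0],[0,0,0,0],[0,0,0,0],[0,0,0,0],[0,0,0,0]]' -1 25
python3 - <<'E'
from bench import *
from h import *
s=get_state();w=get_image("wrist");t=get_image("top")
print("tool y ang",np.degrees(np.arctan2(*R.from_rotvec(s["tool_rot"]).as_matrix()[[1,0],1])))
cv2.imwrite("pics/w2.png",w["image"][:,:,::-1])
im=t["image"].astype(int)
m=((im[...,0]-im[...,1]>70)&(im[...,1]-im[...,2]<40)).astype(np.uint8);m[:215]=0;m[290:]=0;m[:,:355]=0;m[:,440:]=0
n,l,st,ce=cv2.connectedComponentsWithStats(m);print(st[1:])
ys,xs=np.where(m>0);print(np.c_[xs,ys][::8].tolist())
vx,vy,x0,y0=cv2.fitLine(np.c_[xs,ys].astype(np.float32),cv2.DIST_HUBER,0,.01,.01).ravel()
f=lambda x:(x,y0+(x-x0)*vy/vx)
a,b=onz(t,f(xs.min()-.5),.015),onz(t,f(xs.max()+.5),.015)
print("line",a,b,(a+b)/2,np.linalg.norm(a-b),np.degrees(np.arctan2(*(a-b)[:2])))
E
```

```text
time: 3.4
position: [0.668, -0.1095, 0.1189]
tool_rot: [1.91, 2.492, 0.002]
ft_force: [-0.6, -0.3, 0.6]
grip_width: 0.998
time: 4.4
position: [0.6672, -0.1095, 0.1176]
tool_rot: [1.911, 2.494, 0.0]
ft_force: [-0.1, -0.4, -0.0]
grip_width: 0.172
tool y ang 15.070373615322444
[[416 236   5   3   7]
 [406 241   2   1   2]
 [409 240   1   1   1]
 [366 242  38  16  89]]
[[418, 236], [406, 241], [397, 244], [398, 245], [388, 247], [386, 248], [385, 249], [385, 250], [383, 251], [373, 253], [371, 254], [370, 255], [370, 256]]
line [ 0.54549118 -0.24394873  0.015     ] [ 0.5991368  -0.39232568  0.015     ] [ 0.57231399 -0.31813721  0.015     ] 0.15777696594565266 -19.877433242025507
```

View pics/w2.png

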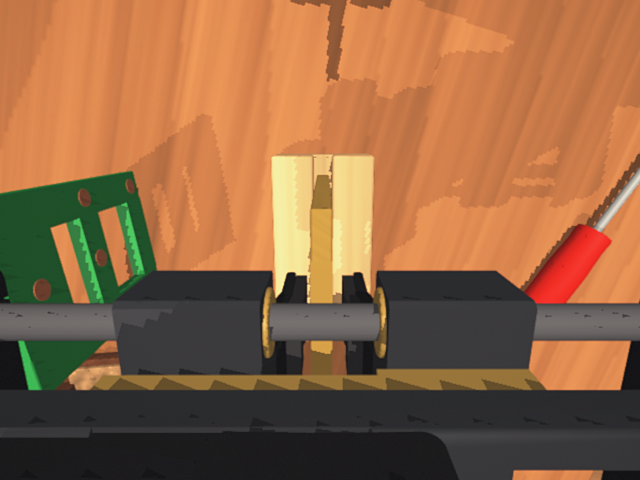

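The fingers are still closing (0.17 is 15 mm). I'll let them finish while working out where the plate's end lies relative to the tool.

```bash
python3 -m jog '[[0,0,0,0],[0,0,0,0],[0,0,0,0],[0,0,0,0],[0,0,0,0],[0,0,0,0],[0,0,0,0],[0,0,0,0]]' -1 25
python3 - <<'E'
from bench import *
from h import *
s=get_state();w=get_image("wrist");d=wcam(s["position"],s["tool_rot"],w)
for r in range(200,216,3): print(r,w["image"][r,315:327:4].tolist())
for px in [(321,208)]:
    P=onz(d,px,.145);print("tool frame",R.from_rotvec(s["tool_rot"]).inv().apply(P-s["position"]).round(4))
E
```

```text
time: 5.5
position: [0.667, -0.1096, 0.1175]
tool_rot: [-1.911, -2.493, 0.0]
ft_force: [-0.9, -0.7, 0.8]
grip_width: 0.096
200 [[139, 104, 49], [150, 114, 54], [151, 115, 54]]
203 [[140, 105, 50], [151, 112, 53], [151, 113, 54]]
206 [[142, 107, 49], [149, 111, 51], [150, 111, 54]]
209 [[203, 150, 67], [207, 154, 69], [207, 154, 68]]
212 [[215, 160, 72], [220, 166, 73], [217, 164, 74]]
215 [[211, 156, 70], [219, 166, 73], [220, 167, 74]]
tool frame [ 0.0438 -0.0016 -0.0275]
```

It grips at 8.35 mm, and the plate is centred to within about 1 mm. Lift, then carry above the rack.

```bash
python3 -m jog '[[0,0,10,0],[0,0,25,0],[0,0,50,0],[0,0,80,0],[0,0,110,0],[0,0,140,0],[0,0,160,0],[0,0,160,0]]' && python3 -m jog '[[-10,-20,0,0.01],[-25,-55,0,0.03],[-41,-90,0,0.05],[-57,-125,0,0.07],[-73,-160,0,0.082],[-86,-190,0,0.082],[-95,-208,0,0.082],[-95,-208,0,0.082]]' && python3 -m jog '[[0,0,-30,0],[0,0,-60,0],[0,0,-90,0],[0,0,-115,0],[0,0,-130,0],[0,0,-140,0],[0,0,-140,0],[0,0,-140,0]]'
python3 - <<'E'
from bench import *
from h import *
s=get_state();t=get_image("top");sd=get_image("side")
print("tool y ang",np.degrees(np.arctan2(*R.from_rotvec(s["tool_rot"]).as_matrix()[[1,0],1])))
cv2.imwrite("pics/s3.png",np.ascontiguousarray(cv2.resize(sd["image"][200:400,230:430],None,fx=3,fy=3,interpolation=cv2.INTER_CUBIC)[:,:,::-1]))
# expected foot centre-line at z .035 and line below in side crop
y=np.radians(19.75);X=np.array([np.cos(y),np.sin(y),0]);Y=np.array([-np.sin(y),np.cos(y),0]);C=np.array([.572,-.319,0])
for z,nm in((.035,"foot"),(.015,"line")):
    P=[C+a*Y+b*X+[0,0,z] for a in(-.045,.045) for b in(-.004,.004)]
    print(nm,((proj(sd,P)-[230,200])*3).round().tolist())
E
```

```text
time: 6.55
position: [0.6682, -0.1092, 0.2797]
tool_rot: [1.909, 2.491, 0.003]
ft_force: [-0.2, 1.3, -5.2]
grip_width: 0.09
time: 7.55
position: [0.5709, -0.3191, 0.2764]
tool_rot: [-1.81, -2.566, 0.001]
ft_force: [0.6, 0.7, -4.8]
grip_width: 0.089
time: 8.55
position: [0.5729, -0.3176, 0.1387]
tool_rot: [1.806, 2.568, 0.001]
ft_force: [0.3, 0.0, -4.4]
grip_width: 0.093
tool y ang 19.77043211721054
foot [[326.0, 398.0], [337.0, 392.0], [242.0, 314.0], [253.0, 310.0]]
line [[325.0, 424.0], [336.0, 418.0], [243.0, 339.0], [254.0, 335.0]]
```

View pics/s3.png

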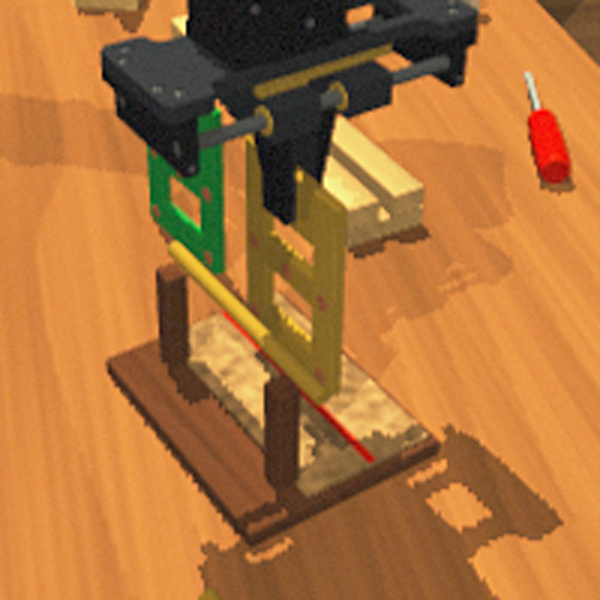

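The foot corners in the crop, at (325,398) and (338,390), match the prediction for the red line. Lowering to touch.

```bash
python3 -m jog '[[0,0,-6,0],[0,0,-12,0],[0,0,-16,0],[0,0,-18,0],[0,0,-19,0],[0,0,-20,0],[0,0,-20,0],[0,0,-20,0]]'; python3 -m jog '[[0,0,-0.5,0],[0,0,-0.5,0],[0,0,-0.5,0],[0,0,-0.5,0],[0,0,-0.5,0],[0,0,-0.5,0],[0,0,-0.5,0],[0,0,-0.5,0]]'
```

```text
time: 9.65
position: [0.5722, -0.3175, 0.1177]
tool_rot: [1.807, 2.57, 0.0]
ft_force: [-0.4, 0.8, -4.4]
grip_width: 0.092
time: 10.65
position: [0.5724, -0.3175, 0.1175]
tool_rot: [1.807, 2.569, 0.0]
ft_force: [-0.9, 0.8, 2.6]
grip_width: 0.091
```

Contact confirmed: the vertical force went from -4.4 to +2.6 N. I'll open to a loose 26 mm cage, then move slowly back along the rack's -x so the front finger tips the plate and the rear one eases it onto the bar.

```bash
python3 -m jog '[[0,0,0,0],[0,0,0,0],[0,0,0,0],[0,0,0,0],[0,0,0,0],[0,0,0,0],[0,0,0,0],[0,0,0,0]]' -0.4; python3 -m jog '[[-2.5,-1,0,0],[-5,-2,0,0],[-7.5,-3,0,0],[-10,-3.5,0,0],[-12.5,-4.5,0,0],[-15,-5.5,0,0],[-17.5,-6.5,0,0],[-20,-7,0,0]]'; python3 -m jog '[[-3,-1,0,0],[-6,-2,0,0],[-9,-3,0,0],[-12,-4.5,0,0],[-15,-5.5,0,0],[-18,-6.5,0,0],[-21,-7.5,0,0],[-22.5,-8,0,0]]'
python3 - <<'E'
from bench import *
from h import *
sd=get_image("side")
cv2.imwrite("pics/s4.png",np.ascontiguousarray(cv2.resize(sd["image"][200:400,230:430],None,fx=3,fy=3,interpolation=cv2.INTER_CUBIC)[:,:,::-1]))
E
```

```text
time: 11.65
position: [0.5721, -0.3175, 0.1171]
tool_rot: [1.807, 2.57, 0.0]
ft_force: [0.3, -0.4, 0.6]
grip_width: 0.303
time: 12.65
position: [0.5517, -0.3247, 0.117]
tool_rot: [-1.807, -2.569, 0.001]
ft_force: [-0.0, 0.2, -0.7]
grip_width: 0.3
time: 13.65
position: [0.5296, -0.3326, 0.1172]
tool_rot: [1.807, 2.569, 0.0]
ft_force: [-0.0, -0.7, -0.1]
grip_width: 0.296
```

View pics/s4.png

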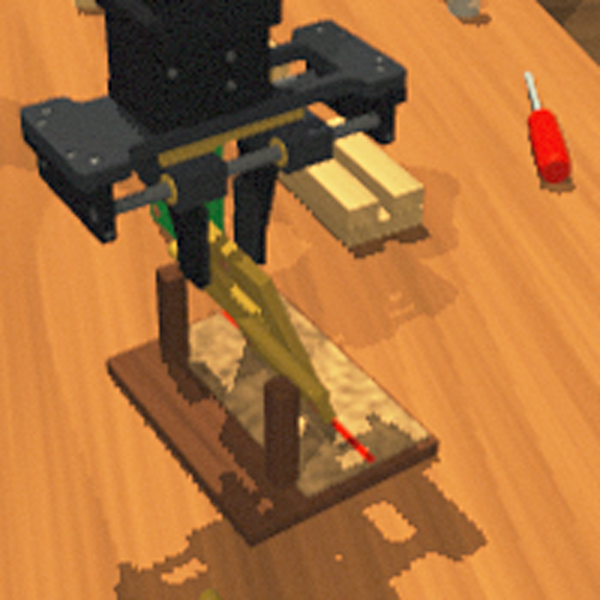

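The plate leans on the bar with its foot on the line, between the open fingers. I'll rise straight up, back off to the right and check.

```bash
python3 -m jog '[[0,0,5,0],[0,0,12,0],[0,0,25,0],[0,0,45,0],[0,0,75,0],[0,0,105,0],[0,0,135,0],[0,0,160,0]]'; python3 -m jog '[[0,-20,0,0],[0,-50,0,0],[0,-80,0,0],[0,-120,0,0],[0,-160,0,0],[0,-200,0,0],[0,-220,0,0],[0,-220,0,0]]'
python3 - <<'E'
from bench import *
from h import *
sd=get_image("side");t=get_image("top")
a=cv2.resize(sd["image"][220:400,250:400],None,fx=3.3,fy=3.3,interpolation=cv2.INTER_CUBIC)
b=cv2.resize(t["image"][180:290,340:450],None,fx=2.7,fy=2.7,interpolation=cv2.INTER_CUBIC)
c=np.zeros((594,495+297,3),np.uint8);c[:,:495]=a;c[:297,495:]=b
cv2.imwrite("pics/f.png",c[:,:,::-1])
y=np.radians(19.75);X=np.array([np.cos(y),np.sin(y),0]);Y=np.array([-np.sin(y),np.cos(y),0]);C=np.array([.572,-.319,.0165])
r=np.radians(22);u=-np.sin(r)*X+np.array([0,0,np.cos(r)]);n=np.cos(r)*X+np.array([0,0,np.sin(r)])
# expected front-face corners: foot -y, foot +y, top -y, top +y
P=[C+a*Y+h*u+.004*n for h in(0,.13) for a in(-.045,.045)]
print("side",((proj(sd,P)-[250,220])*3.3).round().tolist());print("top",((proj(t,P)-[340,180])*2.7+[495,0]).round().tolist())
E
```

```text
time: 14.7
position: [0.5301, -0.3325, 0.2802]
tool_rot: [1.805, 2.568, 0.0]
ft_force: [0.5, -0.0, -0.5]
grip_width: 0.299
time: 15.7
position: [0.5276, -0.5554, 0.2746]
tool_rot: [-1.811, -2.564, 0.001]
ft_force: [-0.2, 0.7, 0.1]
grip_width: 0.301
side [[304.0, 390.0], [212.0, 298.0], [226.0, 238.0], [131.0, 149.0]]
top [[681.0, 159.0], [596.0, 191.0], [719.0, 195.0], [627.0, 230.0]]
```

View pics/f.png

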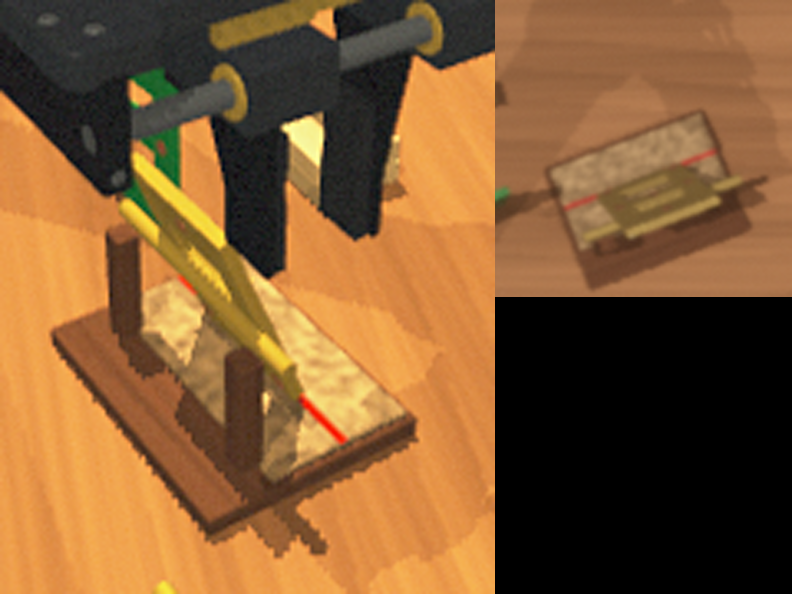

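The last view agrees with the prediction. The foot corner is at (302,392) against a predicted (304,390). In the top crop the red line shows about equally on both sides (600-567 and 717-683), and the plate rests on the bar. Handing in.

```bash
python3 -c "
from bench import *
print(close_job())"
```

```text
the job is handed in; nothing more can be done
None
```

The brass plate is leaning on the rack nearer the robot, and the job is handed in. I gripped the plate by its solid top, carried it above the green plate, stood it upright on the red line and eased it back onto the bar inside a loosely opened grip.

**Last checks**
- **Position:** after the gripper left, the plate stood by itself, its foot on the red line and its face on the bar. Its corners were within about 2 to 7 pixels of the predicted spots in the enlarged pictures (up to about 4 mm). The red line showed about equally on both sides, so the plate is midway and square.
- **Limits:** it took 15.7 s of the 43 s. The wrist force readings at the end of each move stayed near the plate's 5 N weight.
- **Steel plate and dark board:** the arm never went near them, but I did not photograph them again at the end.

**One disagreement:** the first rough reading from the top camera gave the plate's angle as 11.5°, but the wrist camera gave 14.9°. I used the wrist value, and the plate closed cleanly in the grip.

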